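# Hold the gas cell against the spectrometer's sprung port collar

## Task

Pick up the tall steel gas cell, the one with the square window flange, and set it down between the two guide strips on the spectrometer's plate, window towards the sprung collar but not yet touching it. Then slide it along the plate squarely against the collar and press with a steady 10 N or so, so that the collar gives by about 10 mm (half its travel, never right to its end stop), and finish while still holding it like that, as I am going to do up the clamp screws. Leave the other things on the bench where they are.

Things in the scene. Friction and masses are not known exactly. Their poses are not given: they have to be found in the camera images.
- port: White spectrometer (340 x 380 x 220 mm) with an aluminium plate before its port, one fixed piece; place and yaw vary. Origin: on the bench under the channel's middle line; its +y runs along the channel towards the collar and the housing, z up. Plate: x -65..+65, y -90..+180 mm, its top 12 mm above the bench. Housing from y = +180, a black sleeve round the collar's tube from y = +150.
- collar: Sprung collar: square aluminium end plate 48 x 48 x 8 mm on a black ribbed tube. Origin: centre of its front face, which looks to the port's -y; at rest at x 0, y +85, z +57 mm in the port's frame (45 above the plate). It slides only along the port's +y, 20 mm at most, against a spring of 1.0 N per mm without preload (10 mm = 10 N), and comes back when released. Axes as the port's.
- seat (a point): Point on the plate's top in the middle of the channel, at y = -20 mm in the port's frame, 105 mm before the collar's face: a good place to set the cell down. The channel runs between two steel guide strips along the port's y, at x = -33 and +33 mm, each 12 wide, 10 high above the plate, from y = -85 to +80: 54 mm clear between them.
- cell: Gas cell, loose, upright on the bench: steel block 44 (x) x 70 (y) x 80 mm (z), 0.35 to 0.65 kg. Origin: centre of its underside; z up. On its +y end a square dark flange 40 x 40, 10 thick (centre 45 mm up, outer face at y = +45). On its -y end two brass nipples 10 mm across, 14 long, 58 up. The -x and +x sides, 44 mm apart, are bare for the grip. Its +y starts within 0.6 rad of the world's +y.
- window (a point): Centre of the cell's window flange's outer face (in the cell's frame x 0, y +45, z +45 mm).
- holder: Look-alike, leave alone: plain steel block 44 x 70 x 45 mm with a low round boss (24 mm across, 6 high) on top, no flange or nipples. Origin: centre of its underside. It stands 0.12 m or more (centre to centre, along the world's x) from the cell, either nearer to the robot or farther off.
- die: Bystander: stepped steel pellet die, 54 mm across, 60 high. Origin: centre of its underside.
- driver: Bystander: screwdriver lying on the bench, handle and blade about 200 mm long.
- vial: Bystander: small amber vial, 28 mm across, 50 high. Origin: centre of its underside.
- jar: Bystander: white plastic jar, 60 mm across, 90 high. Origin: centre of its underside.
- mouse: Bystander: black computer mouse on a green mat, 105 x 60 mm, 32 high.
- screwtray: Bystander: open aluminium screw tray 80 x 60 x 18 mm. Origin: centre of its underside.
Not all that is in view belongs to the job. What is shaped like the cell but orange is not meant.

How it is judged:
On the way, in this order (a step that is already met when the one before it is completed fails the run):
1. the cell stands on the plate between the guide strips, upright, not yet touching the collar (z of cell in the frame of port between 0.009 and 0.016 m and angle between cell's own z axis and vertical below 0.08 rad and x of cell in the frame of port between -0.009 and 0.009 m and angle between the y axis of cell and the y axis of port, either way round below 0.16 rad and contact force between cell and collar below 0.3 N and y of window in the frame of port below 0.083 m and y of cell in the frame of port above -0.075 m), for 0.15 s.
2. the cell is pressed squarely against the collar with 5 to 16 N, steadily for a second (z of cell in the frame of port below 0.016 m and angle between cell's own z axis and vertical below 0.08 rad and x of cell in the frame of port between -0.009 and 0.009 m and angle between the y axis of cell and the y axis of port, either way round below 0.16 rad and contact force between cell and collar between 5 and 16 N and y of collar in the frame of port between 0.0895 and 0.1015 m and distance between window and collar below 0.014 m and linear speed of cell below 0.01 m/s and contact force between the fingers and cell above 2 N), for 1 s.
At the end, for the whole second after the job is handed in: The cell stands upright on the plate between the guide strips, square to within 0.16 rad, window flange on the collar's face (centres within 14 mm), at rest, pressing on it with 5 to 16 N (collar pushed in 4.5 to 16.5 mm), the fingers still holding or pushing it (all of step 2); the arm keeps its last pose, push and grip.
It fails at once if a bystander is moved more than 25 mm (distance of any of holder, die, driver, vial, jar, mouse, screwtray from where it was at the start of the episode above 0.025 m).
It fails at once if the collar is pushed right to its end stop or struck hard (over 22 N) (y of collar in the frame of port above 0.1042 m or contact force between anything else and collar above 22 N).
It fails at once if the cell is tipped over (angle between cell's own z axis and vertical above 0.7 rad).
It also fails if it takes over 48 s, if anything falls off the work surface, if the arm or the gripper's body presses on something with over 40 N, if the wrist force passes 120 N, or if a joint passes its speed limit or range.

## Robot

A 7-joint arm with a two-finger parallel gripper is mounted at the origin on the work surface. World frame = base frame: x ahead of the robot, y to its left, z up, the work surface at z = 0. Lengths are in m, angles in rad, forces in N, time in s.
With the tool pointing down it reaches from about 0.425 to 0.925 m from the base axis. Payload 6.8 kg.
Tool frame: the origin (TCP) lies between the finger pads; the fingertips stand r.tcp_to_tips ahead of it and the grasp point (between the pads) lies 3 mm ahead of it (r.tcp_to_tips is the distance from the TCP to the fingertips, in m); z points along the fingers, y is the line along which they close (so a half turn about z gives the same grasp; the last joint's range is limited). The gripper opens to 85 mm and grips with 20 to 120 N. Pads are 22 mm wide; open, the fingers measure 114 mm over their backs; the gripper's body (76 mm by 85 mm) begins 54 mm behind the grasp point. The pads swing forward as they close: fully open they stand 13 mm farther back than shut.
Start: joints at [1.215, 0.477, 0.022, 1.555, -0.011, 1.109, -0.083], TCP at [0.166, -0.654, 0.253] pointing down, gripper open.
Joint ranges: [-2.96, 2.96], [-0.34, 2.1], [-1.41, 1.46], [0.24, 2.44], [-1.37, 4.51], [0.17, 1.92], [-2.96, 2.96]. Speed limits (rad/s): [2.39, 2.39, 3.14, 3.14, 3.14, 3.14, 3.14].

## Interface

Orientations are given as a rotation vector (axis times angle).
In Python, from bench import r gives the robot as it stands. The module is installed in compiled form; this text tells all that it offers.
- The arm moves only by the tool step_arm, never from a script. Its argument "moves" is a list of rows, each an object of numbers: "rx", "ry", "rz": the turn, a rotation vector about the tool's x, y, z in degrees; "dx", "dy", "dz": the shift along the tool's x, y, z in mm; "gripper": the opening, from -1 (shut) to 1 (fully open). In form: [{"rx": .., "ry": .., "rz": .., "dx": .., "dy": .., "dz": .., "gripper": ..}, ...]. A call has 1 to 20 rows; each row shifts and turns the commanded pose from where the row before left it, along the tool's axes as they then stand; what a row does not reach is not made up. A row lasts 1/8 s, in which the tool goes at most 62.5 mm and 10.7 degrees, less where a joint would pass 70% of its speed; a pose out of reach is approached as far as the arm can. A call is refused whole if a number of a shift passes 62.5 or a number of a turn 10.7, either way. A call with a gripper value outside its range is refused whole. The fingers move at their own pace and stop on an object; "grip_force" is the grip in N (left out, the last holds). Time passes only in rows, so rows that do not move let the fingers close. It gives the time, the measured TCP pose, the force, the opening and the grip force at its end, in the units of the state.
- r.get_obs(): the state, without advancing time (a new reading comes with each control period).
- r.grab_frame(name): name is "side" or "top" or "wrist"; returns the picture (384x512x3 uint8, blue, green, red); there is no depth.
- r.camera_info(name): a dict with "mtx" (3x3 intrinsics, pixels), "rvec" (rotation vector, rad) and "tvec" (3), from world to camera coordinates, as OpenCV has them. Camera axes: x right, y down, z forward; pixel columns grow to the right and rows downward; lengths in m; the calibration is good to about 2 mm. A picture is of the moment at which its call begins: read the wrist's pose just before it. camera_info takes no time and is no camera call; for the wrist camera it gives the pose at the moment of the call.
- r.hand_in(): hands the job in; it is judged then, once.
The state is a dict: "clock": time; "joints": joint angles; "qvel": joint speeds; "tau": joint torques, N m; "tcp_pos": TCP position; "orientation": TCP orientation; "contact_force": force on the tool from outside, world axes, zero at the start; "moment": the same for the moment, N m; "grip_width": finger opening in m; "gripper_force": force on a finger pad.
Only numpy, scipy, OpenCV 4.12 (cv2) and the standard library are available. Lean on these libraries where they do the work, as an engineer would, in place of code of your own. Each camera call takes 0.05 s, during which the arm holds its last target. There are 200 camera calls.

## Working session

There is one attempt and no reset: what is moved stays moved. The work goes in short steps, Python scripts to look and compute and a tool call to move; the robot and the scene stay as the last step left them, time stands still between calls to the robot, and variables do not carry over. Pictures are saved under pics/ and viewed, at most 10 in all, crops included, and the job is handed in when it is done.

Besides the shell and the picture viewer there is one more tool, called after "Call:" as name([rows], argument=value, ...), one row to a line, values as JSON. step_arm: Moves the arm, as the interface text tells. Its arguments: {"type":"object","properties":{"moves":{"type":"array","items":{"type":"object","properties":{"rx":{"type":"number"},"ry":{"type":"number"},"rz":{"type":"number"},"dx":{"type":"number"},"dy":{"type":"number"},"dz":{"type":"number"},"gripper":{"type":"number"}}}},"grip_force":{"type":"number"}},"required":["moves"]}

```bash
mkdir -p pics; cat > h.py <<'E'
import cv2,numpy as np
from bench import r
def cam(n):
    c=r.camera_info(n);R=cv2.Rodrigues(np.array(c["rvec"],float))[0];return np.array(c["mtx"],float),R,np.array(c["tvec"],float).ravel()
def ray(c,px):
    K,R,t=c;d=R.T@np.linalg.inv(K)@np.array([px[0],px[1],1.]);return -R.T@t,d
def onz(c,px,z):
    o,d=ray(c,px);return o+d*(z-o[2])/d[2]
def proj(c,P):
    K,R,t=c;p=K@(R@np.array(P,float)+t);return p[:2]/p[2]
E
python3 - <<'E'
from h import *
o=r.get_obs();print(o["clock"],o["tcp_pos"],o["orientation"],r.tcp_to_tips)
for n in("side","top"):
    im=r.grab_frame(n);cv2.imwrite(f"pics/{n}0.png",im)
    K,R,t=cam(n);print(n,K[0,0],-R.T@t,R[2])
a=np.hstack([cv2.imread("pics/side0.png"),cv2.imread("pics/top0.png")])
E
```

```text
0.0 [ 0.1654133  -0.65383258  0.25230902] [-3.11569120e+00 -3.88061379e-01  5.33823895e-04] 0.022
side 449.75866435102 [0.56276774 0.76312153 0.78730589] [ 0.04407775 -0.80791414 -0.58764947]
top 454.98645691647926 [ 0.38521431 -0.19568237  1.42754791] [ 0.16090245 -0.00741008 -0.9869425 ]
```

View pics/top0.png

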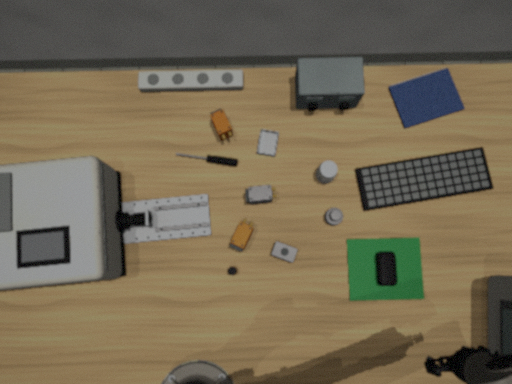

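View pics/side0.png

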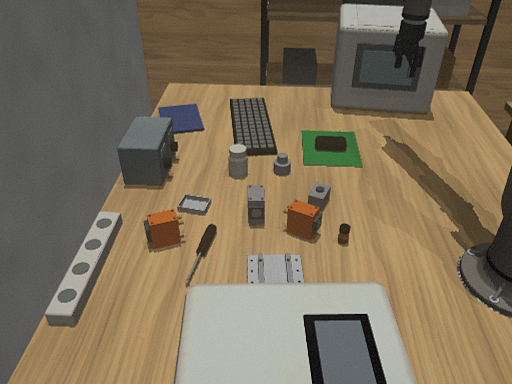

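Top view: image left is world +y and up is +x. Candidates for the cell in the top view:
- grey tall block (259,194), side (256,203), dark flange facing the side camera
- holder, low block with boss (285,252)
- orange look-alikes (222,125) and (241,236)

I choose (259,194). The port is on the left, with its plate at x 123..210. I'll check the choice in one close crop.

```bash
python3 - <<'E'
from h import *
t=cv2.imread("pics/top0.png");s=cv2.imread("pics/side0.png")
a=cv2.resize(t[180:260,110:290],None,fx=4.4,fy=4.4,interpolation=cv2.INTER_CUBIC)
b=cv2.resize(s[175:285,235:345],None,fx=2.2,fy=2.2,interpolation=cv2.INTER_CUBIC)
o=np.zeros((a.shape[0]+b.shape[0],a.shape[1],3),np.uint8);o[:a.shape[0]]=a;o[a.shape[0]:,:b.shape[1]]=b
cv2.imwrite("pics/c1.png",o);print(o.shape,a.shape)
E
```

```text
(594, 792, 3) (352, 792, 3)
```

View pics/c1.png

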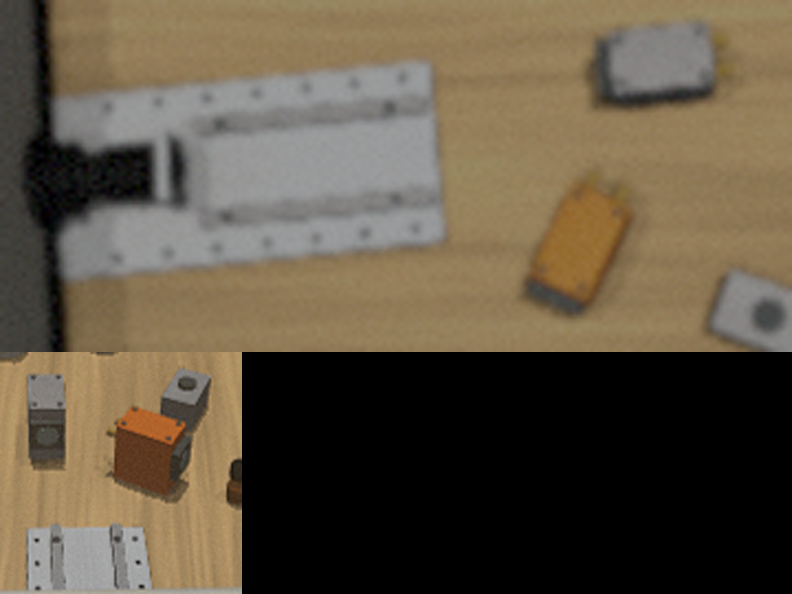

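The crop confirms the steel cell: dark flange on the left (towards +y, crop 600,70) and brass nipples on the right. The plate's near end runs from (432,62) to (442,243) in the crop. Now I'll measure.

```bash
python3 - <<'E'
from h import *
t=cv2.imread("pics/top0.png");c=cam("top")
hsv=cv2.cvtColor(t,cv2.COLOR_BGR2HSV)
def meas(box,z,vlo,smax=45):
    x0,y0,x1,y1=box
    m=np.zeros(t.shape[:2],np.uint8);q=hsv[y0:y1,x0:x1]
    m[y0:y1,x0:x1]=((q[...,1]<smax)&(q[...,2]>vlo)).astype(np.uint8)*255
    m=cv2.morphologyEx(m,cv2.MORPH_CLOSE,np.ones((5,5)))
    k=max(cv2.findContours(m,0,1)[0],key=cv2.contourArea)
    p=np.array([onz(c,q,z)[:2] for q in k[:,0,:].astype(float)])
    rc=cv2.minAreaRect((p*1000).astype(np.float32));b=cv2.boxPoints(rc)
    print(rc,"\n",b.round(1).tolist(),cv2.boundingRect(k))
meas((240,178,280,208),.08,110)
meas((155,185,220,245),.012,110,60)
g=lambda u,v,z:onz(c,(110+u/4.4-.4,180+v/4.4-.4),z)[:2]
for p in[(432,62),(442,243),(55,98),(62,280)]:print("plate",g(*p,.012).round(4))
for p in[(200,124),(430,103),(205,219),(435,195)]:print("strip",g(*p,.022).round(4))
for p in[(608,27),(708,22),(714,95),(612,102)]:print("cell",g(*p,.08).round(4))
E
```

```text
((612.9683837890625, -198.58319091796875), (41.70730972290039, 68.04121398925781), 5.255715370178223) 
 [[589.0999755859375, -166.60000610351562], [595.2999877929688, -234.39999389648438], [636.9000244140625, -230.60000610351562], [630.5999755859375, -162.8000030517578]] (248, 185, 24, 15)
((552.6282348632812, 47.33111572265625), (132.8636016845703, 174.64334106445312), 4.501921653747559) 
 [[479.5, 129.1999969482422], [493.29998779296875, -44.900001525878906], [625.7000122070312, -34.5], [612.0, 139.60000610351562]] (155, 194, 57, 47)
plate [ 0.6232 -0.0345]
plate [ 0.4935 -0.0413]
plate [0.6027 0.2345]
plate [0.4731 0.2259]
strip [0.5805 0.1285]
strip [ 0.5921 -0.0342]
strip [0.5131 0.1239]
strip [ 0.5266 -0.0375]
cell [ 0.6335 -0.1626]
cell [ 0.6356 -0.2311]
cell [ 0.585 -0.234]
cell [ 0.5816 -0.1645]
```

Call:
step_arm([
  {"dx":45.5,"dy":-27.6,"gripper":1},
  {"dx":45.5,"dy":-27.6},
  {"dx":45.5,"dy":-27.6},
  {"dx":45.5,"dy":-27.6},
  {"dx":45.5,"dy":-27.6},
  {"dx":45.5,"dy":-27.6},
  {"dx":45.5,"dy":-27.6},
  {"dx":45.5,"dy":-27.6},
  {"dx":45.5,"dy":-27.6},
  {"dx":45.5,"dy":-27.6},
  {"dx":45.5,"dy":-27.6},
  {"dx":45.5,"dy":-27.6},
  {"rz":-10},
  {"rz":-10},
  {"rz":-10},
  {"rz":-10},
  {"rz":-10},
  {"rz":-10},
  {"rz":-10},
  {"rz":-10},
])

```text
invalid input at $.moves[0]: expected keys rx, ry, rz, dx, dy, dz, gripper
```

```bash
cat >> h.py <<'E'
def delta(P,yaw=None):
    "mm in tool axes to world point P; rz in deg so that tool y lies at world angle yaw (deg)"
    o=r.get_obs();R=cv2.Rodrigues(np.array(o["orientation"],float))[0]
    print("t",round(o["clock"],2),"tcp",np.round(o["tcp_pos"],4),"tooly ang",np.degrees(np.arctan2(R[1,1],R[0,1])).round(2),"tz",R[:,2].round(4),"F",np.round(o["contact_force"],1),"w",o["grip_width"])
    if P is not None: print("d",(R.T@(np.array(P)-o["tcp_pos"])*1000).round(1))
E
python3 - <<'E'
from h import *
delta([.613,-.1985,.2]);c=cam("wrist");im=r.grab_frame("wrist");cv2.imwrite("pics/w1.png",im);np.savez("w1",K=c[0],R=c[1],t=c[2])
E
```

```text
t 0.1 tcp [ 0.1654 -0.6539  0.2524] tooly ang -75.8 tz [-5.0e-04  1.6e-03 -1.0e+00] F [-0.8 -0.3  0.9] w 0.08559415272457217
d [ 545.6 -331.6   52.9]
```

View pics/w1.png

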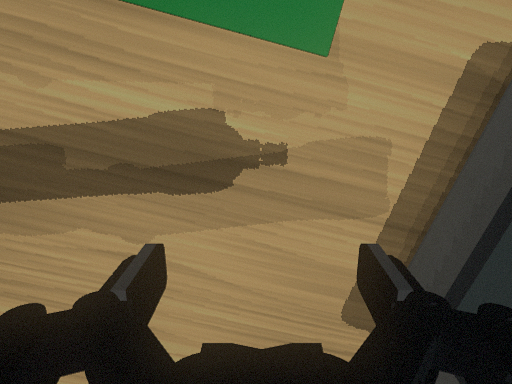

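The move was refused because every key is needed in each row. The wrist picture still shows the start pose, with the mat at the top.

Call:
step_arm([
  {"rx":0,"ry":0,"rz":0,"dx":45.5,"dy":-27.6,"dz":0,"gripper":1},
  {"rx":0,"ry":0,"rz":0,"dx":45.5,"dy":-27.6,"dz":0,"gripper":1},
  {"rx":0,"ry":0,"rz":0,"dx":45.5,"dy":-27.6,"dz":0,"gripper":1},
  {"rx":0,"ry":0,"rz":0,"dx":45.5,"dy":-27.6,"dz":0,"gripper":1},
  {"rx":0,"ry":0,"rz":0,"dx":45.5,"dy":-27.6,"dz":0,"gripper":1},
  {"rx":0,"ry":0,"rz":0,"dx":45.5,"dy":-27.6,"dz":0,"gripper":1},
  {"rx":0,"ry":0,"rz":0,"dx":45.5,"dy":-27.6,"dz":0,"gripper":1},
  {"rx":0,"ry":0,"rz":0,"dx":45.5,"dy":-27.6,"dz":0,"gripper":1},
  {"rx":0,"ry":0,"rz":0,"dx":45.5,"dy":-27.6,"dz":0,"gripper":1},
  {"rx":0,"ry":0,"rz":0,"dx":45.5,"dy":-27.6,"dz":0,"gripper":1},
  {"rx":0,"ry":0,"rz":0,"dx":45.5,"dy":-27.6,"dz":0,"gripper":1},
  {"rx":0,"ry":0,"rz":0,"dx":45.5,"dy":-27.6,"dz":0,"gripper":1},
  {"rx":0,"ry":0,"rz":-10,"dx":0,"dy":0,"dz":0,"gripper":1},
  {"rx":0,"ry":0,"rz":-10,"dx":0,"dy":0,"dz":0,"gripper":1},
  {"rx":0,"ry":0,"rz":-10,"dx":0,"dy":0,"dz":0,"gripper":1},
  {"rx":0,"ry":0,"rz":-10,"dx":0,"dy":0,"dz":0,"gripper":1},
  {"rx":0,"ry":0,"rz":-10,"dx":0,"dy":0,"dz":0,"gripper":1},
  {"rx":0,"ry":0,"rz":-10,"dx":0,"dy":0,"dz":0,"gripper":1},
  {"rx":0,"ry":0,"rz":-10,"dx":0,"dy":0,"dz":0,"gripper":1},
  {"rx":0,"ry":0,"rz":-10,"dx":0,"dy":0,"dz":0,"gripper":1},
])

```text
clock: 2.65
tcp_pos: [0.6134, -0.1995, 0.2529]
orientation: [-2.132, -2.307, 0.001]
contact_force: [-0.0, -1.1, -0.0]
grip_width: 0.085
gripper_force: 0.0
```

```bash
python3 - <<'E'
from h import *
delta([.613,-.1985,.2]);c=cam("wrist");im=r.grab_frame("wrist");cv2.imwrite("pics/w2.png",im);np.savez("w2",K=c[0],R=c[1],t=c[2])
E
```

```text
t 2.65 tcp [ 0.6134 -0.1995  0.2529] tooly ang 4.52 tz [-8.e-04  1.e-04 -1.e+00] F [-0.  -1.1 -0. ] w 0.08500434925967199
d [ 1.  -0.2 52.9]
```

View pics/w2.png

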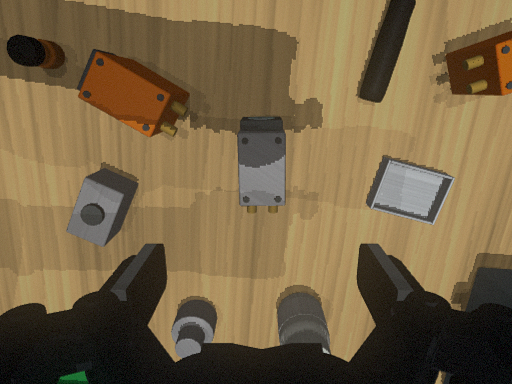

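The wrist view has image up = world +y. The cell's top face has corners at about (239,129), (285,129), (285,205) and (240,206), with the flange at the top and the nipples at the bottom.

```bash
python3 - <<'E'
from h import *
z=np.load("w2.npz");c=(z["K"],z["R"],z["t"])
P=np.array([onz(c,p,.08)[:2] for p in[(238.5,130),(285.5,130),(285.5,205.5),(239.5,206)]]);print(P.round(4),P.mean(0))
for a,b in((3,0),(2,1)):
    d=P[b]-P[a];print(np.hypot(*d),np.degrees(np.arctan2(-d[0],d[1])))
for a,b in((0,1),(3,2)):
    d=P[b]-P[a];print(np.hypot(*d),np.degrees(np.arctan2(d[1],d[0])))
for p in [(262,126),(251,209),(273,209)]: print(onz(c,p,.06))
im=cv2.imread("pics/w2.png")[110:215,225:300];g=cv2.cvtColor(im,cv2.COLOR_BGR2HSV)
m=((g[...,1]<50)&(g[...,2]>60)).astype(np.uint8)*255;m=cv2.morphologyEx(m,cv2.MORPH_OPEN,np.ones((7,7)))
k=max(cv2.findContours(m,0,1)[0],key=cv2.contourArea)[:,0]+[225,110]
rc=cv2.minAreaRect((np.array([onz(c,p,.08)[:2] for p in k])*1000).astype(np.float32));print(rc)
E
```

```text
[[ 0.5887 -0.1621]
 [ 0.6305 -0.1588]
 [ 0.6376 -0.23  ]
 [ 0.5939 -0.234 ]] [ 0.61265532 -0.1962147 ]
0.07204299108452736 4.121922168408663
0.0715295082072402 5.7393198061789
0.04191876223624693 4.531205385817507
0.04394468106688119 5.2190438961205325
[ 0.60946574 -0.15908019  0.06      ]
[ 0.60490472 -0.24367915  0.06      ]
[ 0.62734992 -0.24188957  0.06      ]
((611.511962890625, -197.00540161132812), (42.589637756347656, 69.36504364013672), 5.663476943969727)
```

Call:
step_arm([
  {"rx":0,"ry":0,"rz":-0.7,"dx":2.4,"dy":-1,"dz":45,"gripper":1},
  {"rx":0,"ry":0,"rz":0,"dx":0,"dy":0,"dz":45,"gripper":1},
  {"rx":0,"ry":0,"rz":0,"dx":0,"dy":0,"dz":40,"gripper":1},
  {"rx":0,"ry":0,"rz":0,"dx":0,"dy":0,"dz":30,"gripper":1},
  {"rx":0,"ry":0,"rz":0,"dx":0,"dy":0,"dz":25,"gripper":1},
  {"rx":0,"ry":0,"rz":0,"dx":0,"dy":0,"dz":17,"gripper":1},
  {"rx":0,"ry":0,"rz":0,"dx":0,"dy":0,"dz":0,"gripper":1},
  {"rx":0,"ry":0,"rz":0,"dx":0,"dy":0,"dz":0,"gripper":-1},
  {"rx":0,"ry":0,"rz":0,"dx":0,"dy":0,"dz":0,"gripper":-1},
  {"rx":0,"ry":0,"rz":0,"dx":0,"dy":0,"dz":0,"gripper":-1},
  {"rx":0,"ry":0,"rz":0,"dx":0,"dy":0,"dz":0,"gripper":-1},
  {"rx":0,"ry":0,"rz":0,"dx":0,"dy":0,"dz":0,"gripper":-1},
], grip_force=50)

```text
clock: 4.2
tcp_pos: [0.6134, -0.1973, 0.0525]
orientation: [2.123, 2.313, 0.001]
contact_force: [-0.3, 0.0, 6.3]
grip_width: 0.0434
gripper_force: 52.8
```

```bash
python3 - <<'E'
from h import *
delta([.554,.03,.135])
E
```

```text
t 4.2 tcp [ 0.6134 -0.1973  0.0525] tooly ang 4.89 tz [ 1.9e-03 -6.0e-04 -1.0e+00] F [-0.3  0.   6.3] w 0.04340517658688833
d [231.5 -39.7 -82.7]
```

Call:
step_arm([
  {"rx":0,"ry":0,"rz":0,"dx":0,"dy":0,"dz":-20,"gripper":-1},
  {"rx":0,"ry":0,"rz":0,"dx":0,"dy":0,"dz":-40,"gripper":-1},
  {"rx":0,"ry":0,"rz":0,"dx":20,"dy":-4,"dz":0,"gripper":-1},
  {"rx":0,"ry":0,"rz":0,"dx":40,"dy":-7,"dz":0,"gripper":-1},
  {"rx":0,"ry":0,"rz":0,"dx":50,"dy":-8,"dz":0,"gripper":-1},
  {"rx":0,"ry":0,"rz":0,"dx":50,"dy":-8,"dz":0,"gripper":-1},
  {"rx":0,"ry":0,"rz":0,"dx":40,"dy":-7,"dz":0,"gripper":-1},
  {"rx":0,"ry":0,"rz":0.4,"dx":31,"dy":-6,"dz":0,"gripper":-1},
  {"rx":0,"ry":0,"rz":0,"dx":0,"dy":0,"dz":0,"gripper":-1},
  {"rx":0,"ry":0,"rz":0,"dx":0,"dy":0,"dz":0,"gripper":-1},
])

```text
clock: 5.45
tcp_pos: [0.552, 0.0295, 0.1108]
orientation: [-2.132, -2.307, 0.002]
contact_force: [-0.2, -0.9, -6.0]
grip_width: 0.0434
gripper_force: 52.8
```

```bash
python3 - <<'E'
from h import *
delta([.554,.03,.0645])
for n in("wrist","top"):
    c=cam(n);im=r.grab_frame(n);np.savez(n+"3",K=c[0],R=c[1],t=c[2]);cv2.imwrite(f"pics/{n}3.png",im)
a=cv2.resize(cv2.imread("pics/wrist3.png"),(400,300))
b=cv2.resize(cv2.imread("pics/top3.png")[180:260,110:230],None,fx=6.6,fy=6.6,interpolation=cv2.INTER_CUBIC)
cv2.imwrite("pics/c3.png",b)
E
```

```text
t 5.45 tcp [0.552  0.0295 0.1108] tooly ang 4.53 tz [-1.5e-03 -7.0e-04 -1.0e+00] F [-0.2 -0.9 -6. ] w 0.0434283477812014
d [ 0.4  2.1 46.3]
```

View pics/wrist3.png

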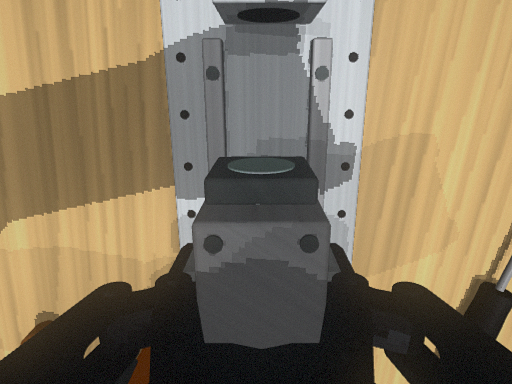

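The cell hangs over the channel: flange front edge at (217..305,157), strips' far ends at (203–223,40) and (311–332,40), collar at the top from 214 to 326.

```bash
python3 - <<'E'
from h import *
z=np.load("wrist3.npz");c=(z["K"],z["R"],z["t"])
im=cv2.cvtColor(cv2.imread("pics/wrist3.png"),cv2.COLOR_BGR2GRAY).astype(int)
a=np.radians(4.45);O=np.array([.5524,.05]);X=np.array([np.cos(a),np.sin(a)]);Y=np.array([-np.sin(a),np.cos(a)])
def f(n,p,zz):
    w=onz(c,p,zz)[:2];print(n,w.round(4),"port xy",(1000*np.array([X@(w-O),Y@(w-O)])).round(1))
for row in(45,100,130):
    e=np.diff(cv2.GaussianBlur(im.astype(np.float32),(3,3),0)[row]);i=np.where(abs(e)>7)[0];print(row,[(int(k),int(e[k])) for k in i if 150<k<385])
for p in[(203,40),(223,40),(311,40),(332,40),(205,130),(225,130),(309,130),(329,130)]:f("strip",p,.022)
for p in[(163,30),(372,30),(176,170),(358,170)]:f("plate",p,.012)
for p in[(217,157),(305,157)]:f("flangetop",p,.1233)
for p in[(206,203),(318,203)]:f("flangetop back",p,.1233)
for p in[(200,201),(326,201)]:f("celltop front",p,.1383)
for p in[(203,342),(322,342)]:f("celltop back",p,.1383)
E
```

```text
45 [(160, 7), (163, 14), (164, 19), (166, -18), (167, -31), (168, -13), (200, -9), (201, -12), (203, 8), (219, -16), (220, -21), (222, 18), (223, 17), (295, 21), (296, 35), (297, 14), (302, 9), (303, 15), (304, 8), (308, -25), (309, -56), (310, -43), (312, 39), (313, 37), (314, 20), (329, -7), (330, -10), (331, 9), (332, 27), (333, 11), (368, -11), (369, -14), (370, -11)]
100 [(203, -11), (221, -16), (222, -20), (224, 17), (225, 20), (305, -8), (306, -13), (307, -16), (308, -17), (310, 17), (311, 16), (312, 8), (314, 17), (315, 28), (316, 8), (327, -13), (329, 28), (330, 18), (363, -10), (364, -16), (366, 9)]
130 [(204, -8), (205, -14), (207, 9), (222, -14), (223, -19), (225, 18), (226, 23), (227, 8), (305, -10), (306, -25), (307, -19), (309, 19), (310, 13), (327, 13), (331, 22), (332, 35), (333, 15), (360, -8), (361, -17), (362, -8), (363, 8)]
strip [0.5085 0.1281] port xy [-37.7  81.3]
strip [0.5202 0.1291] port xy [-25.9  81.3]
strip [0.572  0.1331] port xy [25.9 81.4]
strip [0.5843 0.1341] port xy [38.3 81.4]
strip [0.5112 0.0755] port xy [-39.1  28.6]
strip [0.5239 0.0765] port xy [-26.4  28.6]
strip [0.5771 0.0807] port xy [27.1 28.7]
strip [0.5898 0.0818] port xy [39.8 28.8]
plate [0.4821 0.133 ] port xy [-63.7  88.2]
plate [0.6098 0.1431] port xy [64.4 88.3]
plate [0.4903 0.0451] port xy [-62.3  -0.1]
plate [0.6157 0.0551] port xy [63.5  0.2]
flangetop [0.5321 0.0803] port xy [-17.9  31.8]
flangetop [0.5616 0.0827] port xy [11.7 31.9]
flangetop back [0.5289 0.0636] port xy [-22.4  15.4]
flangetop back [0.5681 0.0667] port xy [16.9 15.5]
celltop front [0.5294 0.0696] port xy [-21.5  21.4]
celltop front [0.5672 0.0727] port xy [16.6 21.4]
celltop back [0.5317 0.0178] port xy [-23.2 -30.5]
celltop back [0.5729 0.0211] port xy [ 18.2 -30.4]
```

Call:
step_arm([
  {"rx":0,"ry":0,"rz":0,"dx":0,"dy":2.6,"dz":0,"gripper":-1},
  {"rx":0,"ry":0,"rz":0,"dx":0,"dy":0,"dz":18,"gripper":-1},
  {"rx":0,"ry":0,"rz":0,"dx":0,"dy":0,"dz":14,"gripper":-1},
  {"rx":0,"ry":0,"rz":0,"dx":0,"dy":0,"dz":8,"gripper":-1},
  {"rx":0,"ry":0,"rz":0,"dx":0,"dy":0,"dz":4,"gripper":-1},
  {"rx":0,"ry":0,"rz":0,"dx":0,"dy":0,"dz":1,"gripper":-1},
  {"rx":0,"ry":0,"rz":0,"dx":0,"dy":0,"dz":0,"gripper":-1},
  {"rx":0,"ry":0,"rz":0,"dx":0,"dy":0,"dz":0,"gripper":-1},
])

```text
clock: 6.55
tcp_pos: [0.5559, 0.0299, 0.0667]
orientation: [2.132, 2.306, 0.001]
contact_force: [-1.0, 0.0, -5.8]
grip_width: 0.0438
gripper_force: 52.8
```

```bash
python3 - <<'E'
from h import *
delta([.554,.03,.0645])
E
```

```text
t 6.55 tcp [0.5559 0.0299 0.0667] tooly ang 4.5 tz [ 9.e-04  0.e+00 -1.e+00] F [-1.   0.  -5.8] w 0.04379350301491215
d [ 0.2 -1.8  2.2]
```

Call:
step_arm([
  {"rx":0,"ry":0,"rz":0,"dx":0,"dy":-1.3,"dz":1,"gripper":-1},
  {"rx":0,"ry":0,"rz":0,"dx":0,"dy":0,"dz":1,"gripper":-1},
  {"rx":0,"ry":0,"rz":0,"dx":0,"dy":0,"dz":0.5,"gripper":-1},
  {"rx":0,"ry":0,"rz":0,"dx":0,"dy":0,"dz":0,"gripper":-1},
  {"rx":0,"ry":0,"rz":0,"dx":0,"dy":0,"dz":0,"gripper":-1},
])

```text
clock: 7.18
tcp_pos: [0.5541, 0.0297, 0.0645]
orientation: [2.132, 2.307, -0.001]
contact_force: [-4.8, -0.6, 4.9]
grip_width: 0.0435
gripper_force: 54.0
```

```bash
python3 - <<'E'
from h import *
delta([.554,.03,.0645])
c=cam("wrist");im=r.grab_frame("wrist");cv2.imwrite("pics/wrist4.png",im);np.savez("wrist4",K=c[0],R=c[1],t=c[2])
E
```

```text
t 7.17 tcp [0.5541 0.0297 0.0645] tooly ang 4.49 tz [-1.e-04 -6.e-04 -1.e+00] F [-4.8 -0.6  4.9] w 0.04347256700142334
d [ 0.3 -0.1  0. ]
```

View pics/wrist4.png

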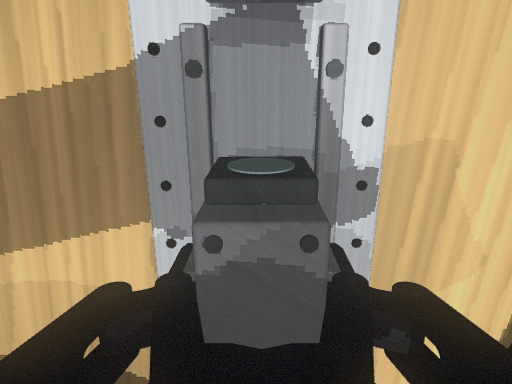

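The cell is on the plate, centred between the strips; the force changed from −5.8 to +4.9 N, so it is in contact. I'll ease the downforce a little and slide towards the collar.

Call:
step_arm([
  {"rx":0,"ry":0,"rz":0,"dx":0,"dy":0,"dz":-0.4,"gripper":-1},
  {"rx":0,"ry":0,"rz":0,"dx":5,"dy":0,"dz":0,"gripper":-1},
  {"rx":0,"ry":0,"rz":0,"dx":8,"dy":0,"dz":0,"gripper":-1},
  {"rx":0,"ry":0,"rz":0,"dx":8,"dy":0,"dz":0,"gripper":-1},
  {"rx":0,"ry":0,"rz":0,"dx":8,"dy":0,"dz":0,"gripper":-1},
  {"rx":0,"ry":0,"rz":0,"dx":8,"dy":0,"dz":0,"gripper":-1},
  {"rx":0,"ry":0,"rz":0,"dx":8,"dy":0,"dz":0,"gripper":-1},
  {"rx":0,"ry":0,"rz":0,"dx":5,"dy":0,"dz":0,"gripper":-1},
  {"rx":0,"ry":0,"rz":0,"dx":2,"dy":0,"dz":0,"gripper":-1},
  {"rx":0,"ry":0,"rz":0,"dx":0,"dy":0,"dz":0,"gripper":-1},
  {"rx":0,"ry":0,"rz":0,"dx":0,"dy":0,"dz":0,"gripper":-1},
])

```text
clock: 8.6
tcp_pos: [0.5504, 0.0819, 0.0645]
orientation: [2.132, 2.307, 0.001]
contact_force: [1.1, -4.5, 5.6]
grip_width: 0.0433
gripper_force: 54.0
```

```bash
cat >> h.py <<'E'
def port():
    a=np.radians(4.45);d=np.array(r.get_obs()["tcp_pos"])[:2]-[.5524,.05];print("tcp port x,y",1000*(d@[np.cos(a),np.sin(a)]),1000*(d@[-np.sin(a),np.cos(a)]))
E
python3 - <<'E'
from h import *
delta(None);port()
E
```

```text
t 8.6 tcp [0.5504 0.0819 0.0645] tooly ang 4.51 tz [ 6.e-04  1.e-04 -1.e+00] F [ 1.1 -4.5  5.6] w 0.0432569598843481
tcp port x,y 0.4836274853201322 31.997375659831565
```

Call:
step_arm([
  {"rx":0,"ry":0,"rz":0,"dx":1.5,"dy":0,"dz":0,"gripper":-1},
  {"rx":0,"ry":0,"rz":0,"dx":1.5,"dy":0,"dz":0,"gripper":-1},
  {"rx":0,"ry":0,"rz":0,"dx":1.5,"dy":0,"dz":0,"gripper":-1},
  {"rx":0,"ry":0,"rz":0,"dx":1.5,"dy":0,"dz":0,"gripper":-1},
  {"rx":0,"ry":0,"rz":0,"dx":0,"dy":0,"dz":0,"gripper":-1},
  {"rx":0,"ry":0,"rz":0,"dx":0,"dy":0,"dz":0,"gripper":-1},
])

```text
clock: 9.35
tcp_pos: [0.55, 0.0875, 0.0645]
orientation: [2.132, 2.306, 0.0]
contact_force: [0.2, -5.6, 6.0]
grip_width: 0.0435
gripper_force: 54.0
```

Call:
step_arm([
  {"rx":0,"ry":0,"rz":0,"dx":1.5,"dy":0,"dz":0,"gripper":-1},
  {"rx":0,"ry":0,"rz":0,"dx":1.5,"dy":0,"dz":0,"gripper":-1},
  {"rx":0,"ry":0,"rz":0,"dx":1.5,"dy":0,"dz":0,"gripper":-1},
  {"rx":0,"ry":0,"rz":0,"dx":1.5,"dy":0,"dz":0,"gripper":-1},
  {"rx":0,"ry":0,"rz":0,"dx":0,"dy":0,"dz":0,"gripper":-1},
  {"rx":0,"ry":0,"rz":0,"dx":0,"dy":0,"dz":0,"gripper":-1},
])

```text
clock: 10.1
tcp_pos: [0.5496, 0.0933, 0.0645]
orientation: [2.133, 2.306, 0.0]
contact_force: [1.0, -5.2, 6.0]
grip_width: 0.0437
gripper_force: 54.2
```

```bash
python3 - <<'E'
from h import *
delta(None);port()
E
```

```text
t 10.1 tcp [0.5496 0.0933 0.0645] tooly ang 4.47 tz [ 7.e-04 -4.e-04 -1.e+00] F [ 1.  -5.2  6. ] w 0.0436818082996413
tcp port x,y 0.5475499532464094 43.420667260349425
```

Call:
step_arm([
  {"rx":0,"ry":0,"rz":0,"dx":1.5,"dy":0,"dz":0,"gripper":-1},
  {"rx":0,"ry":0,"rz":0,"dx":1.5,"dy":0,"dz":0,"gripper":-1},
  {"rx":0,"ry":0,"rz":0,"dx":0,"dy":0,"dz":0,"gripper":-1},
  {"rx":0,"ry":0,"rz":0,"dx":0,"dy":0,"dz":0,"gripper":-1},
])

```text
clock: 10.6
tcp_pos: [0.5493, 0.0954, 0.0645]
orientation: [2.133, 2.305, -0.001]
contact_force: [0.2, -7.7, 6.8]
grip_width: 0.0433
gripper_force: 54.2
```

```bash
python3 - <<'E'
from h import *
delta(None);port()
c=cam("wrist");im=r.grab_frame("wrist");cv2.imwrite("pics/wrist5.png",im);np.savez("wrist5",K=c[0],R=c[1],t=c[2])
E
```

```text
t 10.6 tcp [0.5493 0.0954 0.0645] tooly ang 4.43 tz [ 4.0e-04 -1.5e-03 -1.0e+00] F [ 0.2 -7.7  6.8] w 0.04326211380995949
tcp port x,y 0.4772280537564279 45.52981977618779
```

View pics/wrist5.png

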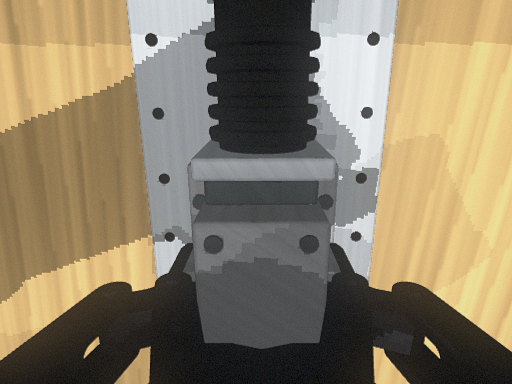

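Flange and collar have just met: collar edge at row 180, flange top rows 181–204, force rising about 1 N/mm. I'll press about 8 mm more, gently.

Call:
step_arm([
  {"rx":0,"ry":0,"rz":0,"dx":1,"dy":0,"dz":0,"gripper":-1},
  {"rx":0,"ry":0,"rz":0,"dx":1,"dy":0,"dz":0,"gripper":-1},
  {"rx":0,"ry":0,"rz":0,"dx":1,"dy":0,"dz":0,"gripper":-1},
  {"rx":0,"ry":0,"rz":0,"dx":1,"dy":0,"dz":0,"gripper":-1},
  {"rx":0,"ry":0,"rz":0,"dx":1,"dy":0,"dz":0,"gripper":-1},
  {"rx":0,"ry":0,"rz":0,"dx":1,"dy":0,"dz":0,"gripper":-1},
  {"rx":0,"ry":0,"rz":0,"dx":1,"dy":0,"dz":0,"gripper":-1},
  {"rx":0,"ry":0,"rz":0,"dx":1,"dy":0,"dz":0,"gripper":-1},
  {"rx":0,"ry":0,"rz":0,"dx":0,"dy":0,"dz":0,"gripper":-1},
  {"rx":0,"ry":0,"rz":0,"dx":0,"dy":0,"dz":0,"gripper":-1},
  {"rx":0,"ry":0,"rz":0,"dx":0,"dy":0,"dz":0,"gripper":-1},
])

```text
clock: 12.02
tcp_pos: [0.5489, 0.1008, 0.0646]
orientation: [2.134, 2.301, -0.005]
contact_force: [-0.9, -13.2, 10.6]
grip_width: 0.0436
gripper_force: 54.6
```

```bash
python3 - <<'E'
from h import *
delta(None);port()
E
```

```text
t 12.03 tcp [0.5489 0.1008 0.0646] tooly ang 4.33 tz [ 0.     -0.0046 -1.    ] F [ -0.9 -13.2  10.6] w 0.043619672529033274
tcp port x,y 0.4359790345115741 50.96409557768454
```

Call:
step_arm([
  {"rx":0,"ry":0,"rz":0,"dx":1,"dy":0,"dz":-0.1,"gripper":-1},
  {"rx":0,"ry":0,"rz":0,"dx":1,"dy":0,"dz":-0.1,"gripper":-1},
  {"rx":0,"ry":0,"rz":0,"dx":1,"dy":0,"dz":-0.1,"gripper":-1},
  {"rx":0,"ry":0,"rz":0,"dx":0.7,"dy":0,"dz":-0.1,"gripper":-1},
  {"rx":0,"ry":0,"rz":0,"dx":0,"dy":0,"dz":0,"gripper":-1},
  {"rx":0,"ry":0,"rz":0,"dx":0,"dy":0,"dz":0,"gripper":-1},
  {"rx":0,"ry":0,"rz":0,"dx":0,"dy":0,"dz":0,"gripper":-1},
  {"rx":0,"ry":0,"rz":0,"dx":0,"dy":0,"dz":0,"gripper":-1},
  {"rx":0,"ry":0,"rz":0,"dx":0,"dy":0,"dz":0,"gripper":-1},
  {"rx":0,"ry":0,"rz":0,"dx":0,"dy":0,"dz":0,"gripper":-1},
  {"rx":0,"ry":0,"rz":0,"dx":0,"dy":0,"dz":0,"gripper":-1},
  {"rx":0,"ry":0,"rz":0,"dx":0,"dy":0,"dz":0,"gripper":-1},
  {"rx":0,"ry":0,"rz":0,"dx":0,"dy":0,"dz":0,"gripper":-1},
  {"rx":0,"ry":0,"rz":0,"dx":0,"dy":0,"dz":0,"gripper":-1},
])

```text
clock: 13.78
tcp_pos: [0.5486, 0.1037, 0.0645]
orientation: [2.134, 2.3, -0.007]
contact_force: [1.3, -14.9, 6.6]
grip_width: 0.0436
gripper_force: 54.4
```

```bash
python3 - <<'E'
from h import *
delta(None);port()
c=cam("wrist");im=r.grab_frame("wrist");cv2.imwrite("pics/wrist6.png",im);z=np.load("wrist5.npz");c5=(z["K"],z["R"],z["t"])
# collar top front edge (z=.081) row in column 262 before and now; sleeve/hole marks also
for n,cc in(("wrist5",c5),("wrist6",c)):
    g=cv2.GaussianBlur(cv2.cvtColor(cv2.imread(f"pics/{n}.png"),cv2.COLOR_BGR2GRAY),(3,3),0).astype(int)
    e=np.diff(g[140:215,250:275].mean(1));i=140+int(np.argmin(e));p=onz(cc,(262,i+.5),.081);print(n,i,p.round(4))
    a=np.radians(4.45);print(1000*((p[:2]-[.5524,.05])@[-np.sin(a),np.cos(a)]))
E
```

```text
t 13.78 tcp [0.5486 0.1037 0.0645] tooly ang 4.29 tz [-4.0e-04 -5.5e-03 -1.0e+00] F [  1.3 -14.9   6.6] w 0.04363807546765319
tcp port x,y 0.3594283733819679 53.823957971227344
wrist5 180 [0.5451 0.1405 0.081 ]
90.7875072975303
wrist6 180 [0.5445 0.1489 0.081 ]
99.20845311164878
```

View pics/wrist6.png

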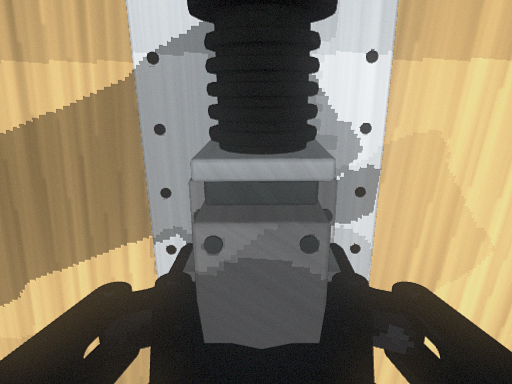

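The flange is square on the collar (rows 181–205, edge straight at 180). The collar is in about 10 mm, with spring force about 10 N, and the hold was steady for over 1 s.

```bash
python3 -c "
from bench import r
print(r.hand_in())"
```

```text
the job is handed in; nothing more can be done
None
```

I set the gas cell down between the guide strips, slid it squarely against the collar and handed the job in with the arm still holding it; by my measurements the collar is in about 10 mm at roughly 10 N, but no verdict came back.

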